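# Turn the living-room carousel so the picture faces front

## Robot

A 6-joint arm with a two-finger parallel gripper is mounted at the origin on the work surface. World frame = base frame: x ahead of the robot, y to its left, z up, the work surface at z = 0. Lengths are in m, angles in rad, forces in N, time in s.
With the tool pointing down it reaches from about 0.35 to 0.925 m from the base axis. Payload 6.4 kg.
Tool frame: the origin (TCP) lies between the finger pads; the fingertips stand 14 mm ahead of it and the grasp point (between the pads) lies 5 mm behind it; z points along the fingers, y is the line along which they close (so a half turn about z gives the same grasp; the last joint's range is limited). The gripper opens to 94 mm and grips with 3 to 60 N. Pads are 16 mm wide; open, the fingers measure 119 mm over their backs; the gripper's body (75 mm by 177 mm) begins 78 mm behind the grasp point.
Start: joints at [-1.353, 0.245, 1.558, -0, 1.339, -0.174], TCP at [0.248, -0.601, 0.219] pointing down, gripper open.
Joint ranges: [-3.13, 3.13], [-1.02, 2.26], [0.13, 2.54], [-0.95, 4.09], [0.21, 2.88], [-2.74, 2.74]. Speed limits (rad/s): [2.57, 2.57, 3.14, 3.14, 3.14, 3.14].

## Interface

Orientations are given as a unit quaternion [w, x, y, z].
In Python, from plant import r, cams, job gives the robot as it stands.
- The arm moves only by the tool arm_command, never from a script. Its argument "increments" is a list of rows, each an object of numbers: "dx", "dy", "dz": the shift along the tool's x, y, z each as a share of 0.4 m, from -1 to 1; "rx", "ry", "rz": the turn, a rotation vector about the tool's x, y, z each as a share of 90 degrees, from -1 to 1; "fingers": the opening, from -1 (shut) to 1 (fully open). In form: [{"dx": .., "dy": .., "dz": .., "rx": .., "ry": .., "rz": .., "fingers": ..}, ...]. A call has 1 to 12 rows; each row is the pose to reach, as a shift and turn from the pose commanded when the call began, along the tool's axes at that moment; what a row does not reach only later rows make up. A row lasts 1/8 s, in which the tool goes at most 62.5 mm and 10.7 degrees, less where a joint would pass 70% of its speed; a pose out of reach is approached as far as the arm can. A call with a number of a shift or a turn outside -1 to 1 is refused whole. A call with a gripper value outside its range is refused whole. The fingers move at their own pace and stop on an object; "force" is the grip in N (left out, the last holds). Time passes only in rows, so rows that repeat a pose let the fingers close. It gives the time, the measured TCP pose, the force, the opening and the grip force at its end, in the units of the state.
- r.observe(): the state, without advancing time (a new reading comes with each control period).
- cams.camera(name): name is "side" or "top" or "wrist"; returns (picture, depth): 420x560x3 uint8, blue, green, red; 420x560 float32, m along the optical axis (not along the pixel's ray), 0 where there is no reading.
- cams.camera_info(name): a dict with "fx", "fy", "cx", "cy" (pixels), "T" (4x4, takes a point from camera to world coordinates); the wrist camera has in their place "mount" (4x4, takes a point from camera to tool coordinates, whose origin is the TCP and whose axes are the flange's). Camera axes: x right, y down, z forward; pixel columns grow to the right and rows downward; lengths in m; the calibration is good to about 2 mm. The wrist camera is an equidistant fisheye: a pixel r from the principal point sees the ray r / f radians off the axis. A picture is of the moment at which its call begins: read the wrist's pose just before it. camera_info takes no time and is no camera call.
- job.hand_in(): hands the job in; it is judged then, once.
The state is a dict: "clock": time; "joint_positions": joint angles; "qvel": joint speeds; "joint_torque": joint torques, N m; "position": TCP position; "tcp_rot": TCP orientation; "contact_force": force on the tool from outside, world axes, zero at the start; "ft_torque": the same for the moment, N m; "width": finger opening in m; "gripper_force": force on a finger pad.
Only numpy, scipy, OpenCV 4.12 (cv2) and the standard library are available. Lean on these libraries where they do the work, as an engineer would, in place of code of your own. Each camera call takes 0.05 s, during which the arm holds its last target. There are 200 camera calls.

## Task

Turn the wooden turntable by pushing the knobs on its rim with the fingertips until the little picture frame stands squarely over the flat brass tab that marks the front, the picture looking out along the tab. Turn it gently so that the things standing on the tray ride along without sliding or toppling; do not touch or lift them, and leave the books, the bottle and the remote control on the table alone.

Things in the scene. Friction and masses are not known exactly. Their poses are not given: they have to be found in the camera images.
- foot: Fixed round foot of the turntable, dark wood, 150 mm across and 14 mm high, mostly hidden under the tray. Origin on the turning axis at table level. A flat brass tab, 30 mm wide and 4 mm thick, lies on the table and runs out from under the tray along the foot's +x axis to 215 mm from the turning axis: its direction is the front.
- turntable: Round light wooden tray, 240 mm across, 16 mm thick (32 mm above the table at its top); origin at the centre of its underside, z up, +x towards the picture frame. It turns endlessly either way about the foot's vertical axis with light drag (about 1 N at the knobs) and stops almost at once when no longer pushed. Six finger knobs stick out of its rim.
- knob (a point): Middle of one knob's thick end, 162 mm from the axis, 24 mm above the table, at 30 degrees (counter-clockwise from above) from the tray's +x. The six equal wooden knobs stand 60 degrees apart, level and radial, 120 to 175 mm from the axis: 16 mm thick in the outer 26 mm, 12 mm nearer the rim. Fingertips fit down between them, outside the rim, to push one sideways.
- frame_mid (a point): Middle (31 mm above its underside) of the loose picture frame standing on the tray: dark wood, 76 mm wide, 62 mm high, 12 mm thick with a foot behind (about 39 mm deep overall), 0.22 kg. The picture side looks along the +x axis of this point, outward from the tray's centre, 54 mm from the turning axis. The z axis is up.
- frame_spot (a point): Point fixed to the tray where the middle of the picture frame stands at the start: 54 mm from the turning axis along the tray's +x axis, 63 mm above the table.
- mug_mid (a point): Middle (25 mm up) of a loose white cup without handle, 56 mm across at the rim, 50 mm high, standing on the tray about 54 mm from its axis.
- jar_mid (a point): Middle (26 mm up) of a loose lidded jar, 50 mm across, 52 mm high, standing on the tray about 54 mm from its axis.
- books: Loose pile of three books on the table, about 165 x 225 mm and 55 mm high, a bystander; origin at the centre of its underside.
- can: Loose upright bottle on the table, 52 mm across, 170 mm high, a bystander; origin at the centre of its underside.
- remote: Loose black remote control lying on the table, 50 x 160 x 20 mm, long along its y axis, a bystander; origin at the centre of its underside.

How it is judged:
By the outcome, as a careful person would: the job done as asked, in the order asked, and still so for the second after the job is handed in, with the robot touching nothing.
It also fails if it takes over 51 s, if anything falls off the work surface, if the arm or the gripper's body presses on something with over 40 N, if the wrist force passes 120 N, or if a joint passes its speed limit or range.

## Working session

There is one attempt and no reset: what is moved stays moved. The work goes in short steps, Python scripts to look and compute and a tool call to move; the robot and the scene stay as the last step left them, time stands still between calls to the robot, and variables do not carry over. Pictures are saved under pics/ and viewed, at most 10 in all, crops included, and the job is handed in when it is done.

Besides the shell and the picture viewer there is one more tool, called after "Request:" as name(argument=value, ...), one argument or row to a line, values as JSON. arm_command: Moves the arm, as the interface text tells. Shift numbers are shares of 0.4 m and turn numbers shares of 90 degrees, none past 1 either way. Its arguments: {"type":"object","properties":{"increments":{"type":"array","items":{"type":"object","properties":{"dx":{"type":"number"},"dy":{"type":"number"},"dz":{"type":"number"},"rx":{"type":"number"},"ry":{"type":"number"},"rz":{"type":"number"},"fingers":{"type":"number"}}}},"force":{"type":"number"}},"required":["increments"]}

```bash
mkdir -p pics
python3 - <<'E'
from plant import r,cams,job
import cv2,numpy as np
s=r.observe();print({k:np.round(v,3) for k,v in s.items()})
for n in("top","side"):
    p,d=cams.camera(n);cv2.imwrite(f"pics/{n}0.png",p);np.save(f"{n}_d.npy",d);i=cams.camera_info(n);print(n,i["fx"],i["cx"],i["cy"],np.round(i["T"],3).tolist())
E
```

```text
{'clock': np.float64(0.0), 'joint_positions': array([-1.353,  0.246,  1.559,  0.   ,  1.339, -0.174]), 'qvel': array([-0.   ,  0.001, -0.001,  0.001,  0.002,  0.001]), 'joint_torque': array([-1.0000e-03, -4.1583e+01, -3.1460e+01,  6.8000e-02,  3.3000e-02,
       -0.0000e+00]), 'position': array([ 0.248, -0.6  ,  0.218]), 'tcp_rot': array([-0.001,  0.981,  0.195, -0.   ]), 'contact_force': array([-0.225, -0.115, -0.012]), 'ft_torque': array([-0.072, -0.06 , -0.004]), 'gripper_force': np.float64(0.0), 'width': np.float64(0.094)}
top 383.32689682158764 279.0442813286139 195.25952716959048 [[0.012, -0.979, 0.205, 0.34], [-1.0, -0.013, -0.001, 0.007], [0.003, -0.205, -0.979, 1.047], [0.0, 0.0, 0.0, 1.0]]
side 512.9474481129844 277.53795325828173 218.2634216745532 [[0.792, -0.393, 0.466, -0.2], [-0.61, -0.535, 0.585, -0.933], [0.019, -0.748, -0.664, 1.149], [0.0, 0.0, 0.0, 1.0]]
```

View pics/top0.png

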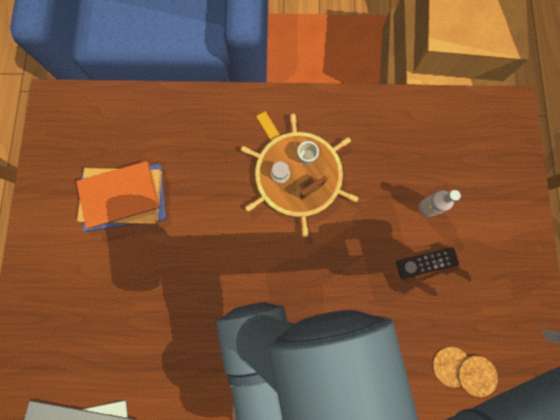

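View pics/side0.png

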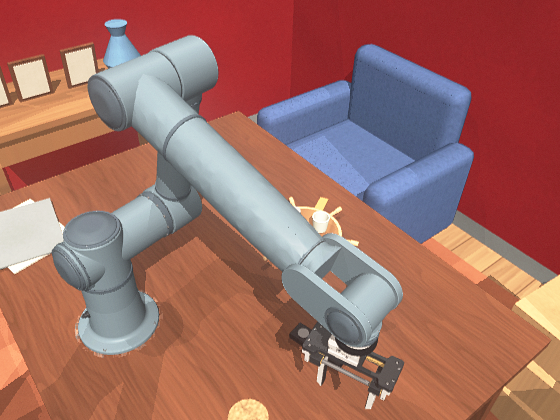

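The top view shows the tray centred near (299,174), with the tab at (267,124). The frame is near (313,187), almost opposite the tab. Knob ends are near (293,118), (347,142), (354,198), (305,232), (249,207) and (245,151). The bottle is at (437,204), the remote at (428,263) and the books at left.

```bash
cat > h.py <<'E'
import numpy as np,cv2
from plant import r,cams,job
I=cams.camera_info("top")
def ray(uv,z):
    uv=np.atleast_2d(np.float64(uv)); T=I["T"]
    d=np.c_[(uv[:,0]-I["cx"])/I["fx"],(uv[:,1]-I["cy"])/I["fy"],np.ones(len(uv))]@T[:3,:3].T
    return T[:3,3]+d*((z-T[2,3])/d[:,2])[:,None]
def proj(P):
    T=np.linalg.inv(I["T"]);q=np.atleast_2d(P)@T[:3,:3].T+T[:3,3]
    return np.c_[q[:,0]/q[:,2]*I["fx"]+I["cx"],q[:,1]/q[:,2]*I["fy"]+I["cy"]]
ang=lambda v:np.degrees(np.arctan2(v[...,1],v[...,0]))
def look(c=None,verbose=True):
    p,d=cams.camera("top");h=cv2.cvtColor(p,cv2.COLOR_BGR2HSV).astype(int)
    H,W=d.shape;vv,uu=np.mgrid[:H,:W];uv=np.c_[uu.ravel(),vv.ravel()]
    P=ray(uv,0.024).reshape(H,W,3)
    return p,d,h,P
E
python3 - <<'E'
from h import *
p,d,h,P=look()
for uv in [(293,118),(347,142),(354,198),(305,232),(249,207),(245,151),(267,124),(299,213),(258,174),(313,187),(340,240)]:
    print(uv,h[uv[1],uv[0]],ray(uv,.024)[0].round(3),d[uv[1],uv[0]].round(3))
cv2.imwrite("pics/crop1.png",cv2.resize(p[100:250,220:380],None,fx=4,fy=4,interpolation=cv2.INTER_CUBIC)[:600])
E
```

```text
(293, 118) [ 23 140 232] [ 0.779 -0.031  0.024] 1.084
(347, 142) [ 22 144 226] [ 0.709 -0.183  0.024] 1.071
(354, 198) [ 24 132 232] [ 0.549 -0.199  0.024] 1.038
(305, 232) [ 25 129 233] [ 0.454 -0.065  0.024] 1.018
(249, 207) [ 25 135 231] [0.52  0.087 0.024] 1.034
(245, 151) [ 20 148 227] [0.679 0.102 0.024] 1.066
(267, 124) [ 21 203 232] [0.76  0.042 0.024] 1.106
(299, 213) [ 22 141 231] [ 0.506 -0.049  0.024] 1.028
(258, 174) [ 23 134 230] [0.613 0.064 0.024] 1.044
(313, 187) [ 11 171 142] [ 0.578 -0.087  0.024] 0.978
(340, 240) [ 12 169  98] [ 0.434 -0.158  0.024] 1.045
```

View pics/crop1.png

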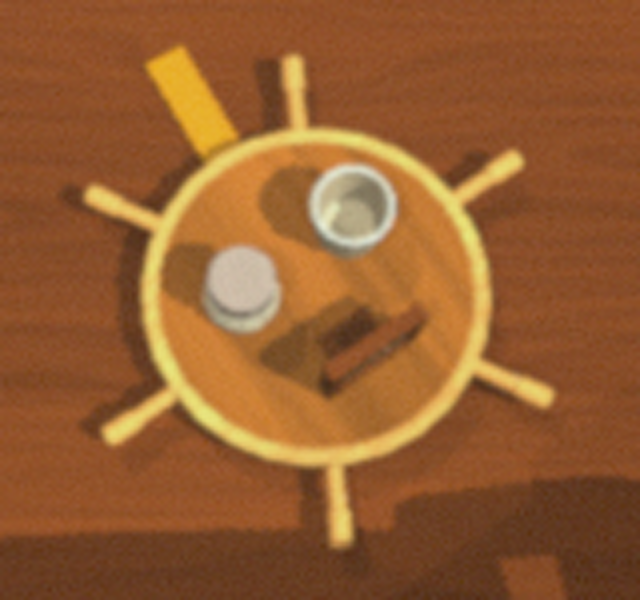

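```bash
cat >> h.py <<'E'
def measure(c0=None,save=None):
    p,d,h,P=look()
    if save: cv2.imwrite(save,p)
    c=np.array([.615,-.048]) if c0 is None else np.array(c0)
    Hh,S,V=h[...,0],h[...,1],h[...,2]
    m=(V>170)&(S<175)&(S>80)&(Hh>14)&(Hh<32)
    for _ in range(1 if c0 is not None else 4):
        rel=P[...,:2]-c; R=np.hypot(*rel.transpose(2,0,1))
        k=((m)&(R>.133)&(R<.185)).astype(np.uint8)
        n,l,st,_c=cv2.connectedComponentsWithStats(k,connectivity=8)
        ks=[P[l==i][:,:2].mean(0) for i in range(1,n) if st[i,4]>=25]
        ks=np.array(ks)
        if c0 is None and len(ks)==6: c=ks.mean(0)
    a=ang(ks-c); 
    t=(S>180)&(V>170)&(Hh>14)&(Hh<30)&(R>.13)&(R<.25)
    Pt=ray(np.argwhere(t)[:,::-1],.004)[:,:2]
    tab=ang(Pt.mean(0)-c)
    base=np.degrees(np.angle(np.mean(np.exp(6j*np.radians(a)))))/6
    return c,ks,a,base,tab,Pt,(p,d,h,P)
E
python3 - <<'E'
from h import *
c,ks,a,base,tab,Pt,(p,d,h,P)=measure()
print("c",c,"\nknobs",np.c_[ks,a,np.hypot(*(ks-c).T)].round(3),"\nbase mod60",base,"tab",tab,len(Pt))
w=cv2.fitLine(Pt.astype(np.float32),cv2.DIST_L2,0,.01,.01).ravel();print("tab line",w,ang(w[:2]), Pt.mean(0),"offset", np.cross(w[:2],c-w[2:]))
# rim circle at z .032
H,S,V=h.transpose(2,0,1)
m=((V>190)&(S<175)&(S>80)&(H>14)).astype(np.uint8)
Q=ray(np.argwhere(m)[:,::-1],.032)[:,:2];R=np.hypot(*(Q-c).T);Q=Q[(R>.1)&(R<.125)]
A=np.c_[2*Q,np.ones(len(Q))];s=np.linalg.lstsq(A,(Q**2).sum(1),rcond=None)[0];print("rim c",s[:2],"r",np.sqrt(s[2]+s[:2]@s[:2]))
# frame top by depth
T=I["T"];vv,uu=np.mgrid[:420,:560]
X=np.stack([(uu-I["cx"])/I["fx"]*d,(vv-I["cy"])/I["fy"]*d,d],-1)@T[:3,:3].T+T[:3,3]
near=np.hypot(X[...,0]-c[0],X[...,1]-c[1])<.1
f=near&(X[...,2]>.086)&(X[...,2]<.1)
F=X[f];print("frame top",len(F),F.mean(0),ang(F.mean(0)[:2]-c),np.linalg.norm(F.mean(0)[:2]-c),ang(cv2.fitLine(F[:,:2].astype(np.float32),2,0,.01,.01).ravel()[:2]))
for n,uv in dict(bottle=(437,204),remote=(428,263),books=(130,190)).items(): print(n,X[uv[1],uv[0]].round(3))
E
```

```text
c [ 0.61746714 -0.04788797] 
knobs [[ 7.73000e-01 -3.20000e-02  5.79500e+00  1.56000e-01]
 [ 7.08000e-01 -1.75000e-01 -5.44420e+01  1.56000e-01]
 [ 6.81000e-01  9.50000e-02  6.60070e+01  1.56000e-01]
 [ 5.53000e-01 -1.90000e-01 -1.14378e+02  1.56000e-01]
 [ 5.25000e-01  7.80000e-02  1.26214e+02  1.56000e-01]
 [ 4.65000e-01 -6.30000e-02 -1.74227e+02  1.53000e-01]] 
base mod60 5.828303548513553 tab 31.11659806553582 292
tab line [0.86254996 0.5059719  0.768345   0.04318699] 30.395891 [0.768345   0.04318699] offset -0.00221675052511186
rim c [ 0.61609094 -0.04743516] r 0.11332197882363579
frame top 198 [ 0.57729544 -0.06285676  0.09228265] -159.56358228355717 0.04286992042237606 67.98377
bottle [ 0.519 -0.387  0.111]
remote [ 0.377 -0.391  0.018]
books [0.556 0.401 0.055]<stdin>:4: DeprecationWarning: Arrays of 2-dimensional vectors are deprecated. Use arrays of 3-dimensional vectors instead. (deprecated in NumPy 2.0)
```

Request:
arm_command(
  increments=[
    {"dx":0.734,"dy":-0.654,"fingers":-1},
    {"dx":0.734,"dy":-0.654,"fingers":-1},
    {"dx":0.734,"dy":-0.654,"fingers":-1},
    {"dx":0.734,"dy":-0.654,"fingers":-1},
    {"dx":0.734,"dy":-0.654,"fingers":-1},
    {"dx":0.734,"dy":-0.654,"fingers":-1},
    {"dx":0.734,"dy":-0.654,"fingers":-1},
    {"dx":0.734,"dy":-0.654,"fingers":-1},
  ],
)

```text
validation failed for argument at $.in...
```

Request:
arm_command(
  increments=[
    {"dx":0.734,"dy":-0.654,"fingers":-1},
    {"dx":0.734,"dy":-0.654,"fingers":-1},
    {"dx":0.734,"dy":-0.654,"fingers":-1},
    {"dx":0.734,"dy":-0.654,"fingers":-1},
    {"dx":0.734,"dy":-0.654,"fingers":-1},
    {"dx":0.734,"dy":-0.654,"fingers":-1},
    {"dx":0.734,"dy":-0.654,"fingers":-1},
    {"dx":0.734,"dy":-0.654,"fingers":-1},
  ],
)

```text
validation failed for argument at $.in...
```

Request:
arm_command(
  increments=[
    {"dx":0.734,"dy":-0.654,"dz":0,"rx":0,"ry":0,"rz":0,"fingers":-1},
    {"dx":0.734,"dy":-0.654,"dz":0,"rx":0,"ry":0,"rz":0,"fingers":-1},
    {"dx":0.734,"dy":-0.654,"dz":0,"rx":0,"ry":0,"rz":0,"fingers":-1},
    {"dx":0.734,"dy":-0.654,"dz":0,"rx":0,"ry":0,"rz":0,"fingers":-1},
    {"dx":0.734,"dy":-0.654,"dz":0,"rx":0,"ry":0,"rz":0,"fingers":-1},
    {"dx":0.734,"dy":-0.654,"dz":0,"rx":0,"ry":0,"rz":0,"fingers":-1},
    {"dx":0.734,"dy":-0.654,"dz":0,"rx":0,"ry":0,"rz":0,"fingers":-1},
    {"dx":0.734,"dy":-0.654,"dz":0,"rx":0,"ry":0,"rz":0,"fingers":-1},
  ],
)

```text
clock: 1.2
position: [0.4199, -0.2465, 0.2195]
tcp_rot: [0.0, 0.981, 0.196, -0.0]
contact_force: [0.3, 0.3, -0.1]
width: 0.0175
gripper_force: 0.0
```

Request:
arm_command(
  increments=[
    {"dx":0.734,"dy":-0.654,"dz":0,"rx":0,"ry":0,"rz":0,"fingers":-1},
    {"dx":0.734,"dy":-0.654,"dz":0,"rx":0,"ry":0,"rz":0,"fingers":-1},
    {"dx":0.734,"dy":-0.654,"dz":0,"rx":0,"ry":0,"rz":0,"fingers":-1},
    {"dx":0.734,"dy":-0.654,"dz":0,"rx":0,"ry":0,"rz":0,"fingers":-1},
    {"dx":0.734,"dy":-0.654,"dz":0,"rx":0,"ry":0,"rz":0,"fingers":-1},
    {"dx":0.734,"dy":-0.654,"dz":0,"rx":0,"ry":0,"rz":0,"fingers":-1},
    {"dx":0.734,"dy":-0.654,"dz":0,"rx":0,"ry":0,"rz":0,"fingers":-1},
    {"dx":0.734,"dy":-0.654,"dz":0,"rx":0,"ry":0,"rz":0,"fingers":-1},
  ],
)

```text
clock: 2.2
position: [0.5916, 0.106, 0.219]
tcp_rot: [0.0, 0.981, 0.194, -0.0]
contact_force: [-0.8, -0.1, -0.4]
width: 0.0009
gripper_force: 0.0
```

Request:
arm_command(
  increments=[
    {"dx":0,"dy":0,"dz":0.15,"rx":0,"ry":0,"rz":0,"fingers":-1},
    {"dx":0,"dy":0,"dz":0.27,"rx":0,"ry":0,"rz":0,"fingers":-1},
    {"dx":0,"dy":0,"dz":0.35,"rx":0,"ry":0,"rz":0,"fingers":-1},
    {"dx":0,"dy":0,"dz":0.42,"rx":0,"ry":0,"rz":0,"fingers":-1},
    {"dx":0,"dy":0,"dz":0.46,"rx":0,"ry":0,"rz":0,"fingers":-1},
    {"dx":0,"dy":0,"dz":0.475,"rx":0,"ry":0,"rz":0,"fingers":-1},
    {"dx":0,"dy":0,"dz":0.475,"rx":0,"ry":0,"rz":0,"fingers":-1},
  ],
)

```text
clock: 3.08
position: [0.5916, 0.1064, 0.03]
tcp_rot: [0.0, 0.981, 0.194, 0.0]
contact_force: [0.1, 0.2, -0.2]
width: 0.0005
gripper_force: 0.0
```

```bash
cat > arc.py <<'E'
import sys,numpy as np
# offsets (shares) for arc from a0, 12 rows to each of next a's; base = ideal arc point
c=np.array([.617,-.0478]);R=.157
X=np.array([.924,.383]);Y=np.array([.383,-.924])
pt=lambda a:c+R*np.array([np.cos(np.radians(a)),np.sin(np.radians(a))])
a0,step,n,calls=map(float,sys.argv[1:])
for k in range(int(calls)):
    b=pt(a0)
    print(a0,[(round(float((pt(a0+step*i)-b)@X/.4),3),round(float((pt(a0+step*i)-b)@Y/.4),3)) for i in range(1,int(n)+1)])
    a0+=step*n
E
python3 arc.py 99.5 2.5 12 6
python3 -c "
from plant import r
s=r.observe();print(s['clock'],s['position'],s['contact_force'])"
```

```text
99.5 [(-0.017, -0.003), (-0.034, -0.006), (-0.051, -0.008), (-0.068, -0.01), (-0.085, -0.01), (-0.102, -0.01), (-0.119, -0.009), (-0.136, -0.007), (-0.153, -0.005), (-0.17, -0.002), (-0.187, 0.002), (-0.203, 0.007)]
129.5 [(-0.016, 0.005), (-0.032, 0.011), (-0.048, 0.018), (-0.063, 0.026), (-0.079, 0.034), (-0.093, 0.042), (-0.108, 0.052), (-0.121, 0.062), (-0.135, 0.072), (-0.148, 0.084), (-0.16, 0.095), (-0.172, 0.108)]
159.5 [(-0.011, 0.013), (-0.022, 0.026), (-0.033, 0.04), (-0.042, 0.054), (-0.051, 0.068), (-0.06, 0.083), (-0.067, 0.099), (-0.074, 0.114), (-0.081, 0.13), (-0.086, 0.146), (-0.091, 0.163), (-0.095, 0.179)]
189.5 [(-0.003, 0.017), (-0.006, 0.034), (-0.008, 0.051), (-0.01, 0.068), (-0.01, 0.085), (-0.01, 0.102), (-0.009, 0.119), (-0.007, 0.136), (-0.005, 0.153), (-0.002, 0.17), (0.002, 0.187), (0.007, 0.203)]
219.5 [(0.005, 0.016), (0.011, 0.032), (0.018, 0.048), (0.026, 0.063), (0.034, 0.079), (0.042, 0.093), (0.052, 0.108), (0.062, 0.121), (0.072, 0.135), (0.084, 0.148), (0.095, 0.16), (0.108, 0.172)]
249.5 [(0.013, 0.011), (0.026, 0.022), (0.04, 0.033), (0.054, 0.042), (0.068, 0.051), (0.083, 0.06), (0.099, 0.067), (0.114, 0.074), (0.13, 0.081), (0.146, 0.086), (0.163, 0.091), (0.179, 0.095)]
3.075 [0.59156936 0.10641842 0.03003036] [ 0.09898204  0.16303456 -0.21209334]
```

Request:
arm_command(
  increments=[
    {"dx":-0.017,"dy":-0.003,"dz":0,"rx":0,"ry":0,"rz":0,"fingers":-1},
    {"dx":-0.034,"dy":-0.006,"dz":0,"rx":0,"ry":0,"rz":0,"fingers":-1},
    {"dx":-0.051,"dy":-0.008,"dz":0,"rx":0,"ry":0,"rz":0,"fingers":-1},
    {"dx":-0.068,"dy":-0.01,"dz":0,"rx":0,"ry":0,"rz":0,"fingers":-1},
    {"dx":-0.085,"dy":-0.01,"dz":0,"rx":0,"ry":0,"rz":0,"fingers":-1},
    {"dx":-0.102,"dy":-0.01,"dz":0,"rx":0,"ry":0,"rz":0,"fingers":-1},
    {"dx":-0.119,"dy":-0.009,"dz":0,"rx":0,"ry":0,"rz":0,"fingers":-1},
    {"dx":-0.136,"dy":-0.007,"dz":0,"rx":0,"ry":0,"rz":0,"fingers":-1},
    {"dx":-0.153,"dy":-0.005,"dz":0,"rx":0,"ry":0,"rz":0,"fingers":-1},
    {"dx":-0.17,"dy":-0.002,"dz":0,"rx":0,"ry":0,"rz":0,"fingers":-1},
    {"dx":-0.187,"dy":0.002,"dz":0,"rx":0,"ry":0,"rz":0,"fingers":-1},
    {"dx":-0.203,"dy":0.007,"dz":0,"rx":0,"ry":0,"rz":0,"fingers":-1},
  ],
)

```text
clock: 4.58
position: [0.517, 0.0731, 0.0296]
tcp_rot: [0.0, 0.981, 0.195, 0.0]
contact_force: [1.8, -0.4, -0.6]
width: 0.0005
gripper_force: 0.7
```

Run:
```python
from h import *
c,ks,a,base,tab,Pt,(p,d,h,P)=measure(c0=(.6172,-.0478),save="pics/t2.png")
print(np.c_[ks,a,np.hypot(*(ks-c).T)].round(3),base,tab)
cv2.imwrite("pics/crop2.png",cv2.resize(p[90:260,200:400],None,fx=3,fy=3))
```

```text
[[ 7.66000e-01 -2.00000e-03  1.73140e+01  1.55000e-01]
 [ 7.32000e-01 -1.54000e-01 -4.27230e+01  1.56000e-01]
 [ 6.51000e-01  1.04000e-01  7.75300e+01  1.56000e-01]
 [ 5.83000e-01 -1.99000e-01 -1.02862e+02  1.56000e-01]
 [ 4.68000e-01 -9.50000e-02 -1.62525e+02  1.56000e-01]] 17.346899577415424 31.101763597997394
```

View pics/crop2.png

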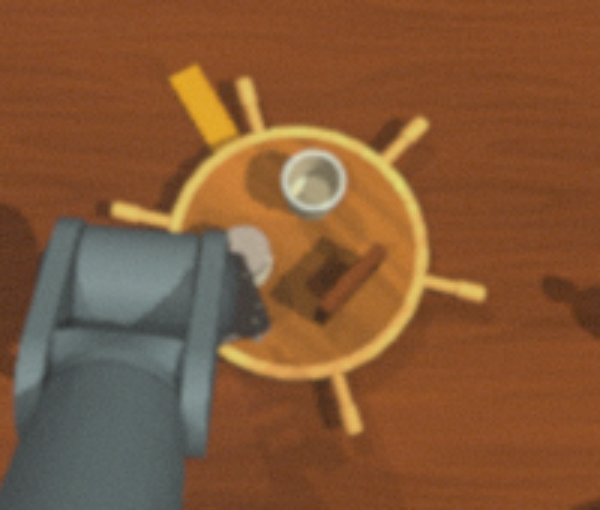

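The push works. The tray has turned 11.5°, the jar, cup and frame ride along, and the knob leads the pusher by 8°. I'll carry on.

Request:
arm_command(
  increments=[
    {"dx":-0.016,"dy":0.005,"dz":0,"rx":0,"ry":0,"rz":0,"fingers":-1},
    {"dx":-0.032,"dy":0.011,"dz":0,"rx":0,"ry":0,"rz":0,"fingers":-1},
    {"dx":-0.048,"dy":0.018,"dz":0,"rx":0,"ry":0,"rz":0,"fingers":-1},
    {"dx":-0.063,"dy":0.026,"dz":0,"rx":0,"ry":0,"rz":0,"fingers":-1},
    {"dx":-0.079,"dy":0.034,"dz":0,"rx":0,"ry":0,"rz":0,"fingers":-1},
    {"dx":-0.093,"dy":0.042,"dz":0,"rx":0,"ry":0,"rz":0,"fingers":-1},
    {"dx":-0.108,"dy":0.052,"dz":0,"rx":0,"ry":0,"rz":0,"fingers":-1},
    {"dx":-0.121,"dy":0.062,"dz":0,"rx":0,"ry":0,"rz":0,"fingers":-1},
    {"dx":-0.135,"dy":0.072,"dz":0,"rx":0,"ry":0,"rz":0,"fingers":-1},
    {"dx":-0.148,"dy":0.084,"dz":0,"rx":0,"ry":0,"rz":0,"fingers":-1},
    {"dx":-0.16,"dy":0.095,"dz":0,"rx":0,"ry":0,"rz":0,"fingers":-1},
    {"dx":-0.172,"dy":0.108,"dz":0,"rx":0,"ry":0,"rz":0,"fingers":-1},
  ],
)

```text
clock: 6.12
position: [0.4699, 0.0069, 0.0294]
tcp_rot: [-0.0, 0.981, 0.195, -0.0]
contact_force: [0.9, 1.6, 0.6]
width: 0.0006
gripper_force: 0.4
```

Request:
arm_command(
  increments=[
    {"dx":-0.011,"dy":0.013,"dz":0,"rx":0,"ry":0,"rz":0,"fingers":-1},
    {"dx":-0.022,"dy":0.026,"dz":0,"rx":0,"ry":0,"rz":0,"fingers":-1},
    {"dx":-0.033,"dy":0.04,"dz":0,"rx":0,"ry":0,"rz":0,"fingers":-1},
    {"dx":-0.042,"dy":0.054,"dz":0,"rx":0,"ry":0,"rz":0,"fingers":-1},
    {"dx":-0.051,"dy":0.068,"dz":0,"rx":0,"ry":0,"rz":0,"fingers":-1},
    {"dx":-0.06,"dy":0.083,"dz":0,"rx":0,"ry":0,"rz":0,"fingers":-1},
    {"dx":-0.067,"dy":0.099,"dz":0,"rx":0,"ry":0,"rz":0,"fingers":-1},
    {"dx":-0.074,"dy":0.114,"dz":0,"rx":0,"ry":0,"rz":0,"fingers":-1},
    {"dx":-0.081,"dy":0.13,"dz":0,"rx":0,"ry":0,"rz":0,"fingers":-1},
    {"dx":-0.086,"dy":0.146,"dz":0,"rx":0,"ry":0,"rz":0,"fingers":-1},
    {"dx":-0.091,"dy":0.163,"dz":0,"rx":0,"ry":0,"rz":0,"fingers":-1},
    {"dx":-0.095,"dy":0.179,"dz":0,"rx":0,"ry":0,"rz":0,"fingers":-1},
  ],
)

```text
clock: 7.62
position: [0.4623, -0.0739, 0.0294]
tcp_rot: [-0.0, 0.981, 0.195, -0.0]
contact_force: [-0.3, 1.3, -0.0]
width: 0.0006
gripper_force: 0.4
```

Request:
arm_command(
  increments=[
    {"dx":-0.003,"dy":0.017,"dz":0,"rx":0,"ry":0,"rz":0,"fingers":-1},
    {"dx":-0.006,"dy":0.034,"dz":0,"rx":0,"ry":0,"rz":0,"fingers":-1},
    {"dx":-0.008,"dy":0.051,"dz":0,"rx":0,"ry":0,"rz":0,"fingers":-1},
    {"dx":-0.01,"dy":0.068,"dz":0,"rx":0,"ry":0,"rz":0,"fingers":-1},
    {"dx":-0.01,"dy":0.085,"dz":0,"rx":0,"ry":0,"rz":0,"fingers":-1},
    {"dx":-0.01,"dy":0.102,"dz":0,"rx":0,"ry":0,"rz":0,"fingers":-1},
    {"dx":-0.009,"dy":0.119,"dz":0,"rx":0,"ry":0,"rz":0,"fingers":-1},
    {"dx":-0.007,"dy":0.136,"dz":0,"rx":0,"ry":0,"rz":0,"fingers":-1},
    {"dx":-0.005,"dy":0.153,"dz":0,"rx":0,"ry":0,"rz":0,"fingers":-1},
    {"dx":-0.002,"dy":0.17,"dz":0,"rx":0,"ry":0,"rz":0,"fingers":-1},
    {"dx":0.002,"dy":0.187,"dz":0,"rx":0,"ry":0,"rz":0,"fingers":-1},
    {"dx":0.007,"dy":0.203,"dz":0,"rx":0,"ry":0,"rz":0,"fingers":-1},
  ],
)

```text
clock: 9.12
position: [0.4961, -0.1478, 0.0294]
tcp_rot: [-0.0, 0.981, 0.195, -0.0]
contact_force: [0.5, 1.3, 0.2]
width: 0.0007
gripper_force: 0.4
```

Request:
arm_command(
  increments=[
    {"dx":0.005,"dy":0.016,"dz":0,"rx":0,"ry":0,"rz":0,"fingers":-1},
    {"dx":0.011,"dy":0.032,"dz":0,"rx":0,"ry":0,"rz":0,"fingers":-1},
    {"dx":0.018,"dy":0.048,"dz":0,"rx":0,"ry":0,"rz":0,"fingers":-1},
    {"dx":0.026,"dy":0.063,"dz":0,"rx":0,"ry":0,"rz":0,"fingers":-1},
    {"dx":0.034,"dy":0.079,"dz":0,"rx":0,"ry":0,"rz":0,"fingers":-1},
    {"dx":0.042,"dy":0.093,"dz":0,"rx":0,"ry":0,"rz":0,"fingers":-1},
    {"dx":0.052,"dy":0.108,"dz":0,"rx":0,"ry":0,"rz":0,"fingers":-1},
    {"dx":0.062,"dy":0.121,"dz":0,"rx":0,"ry":0,"rz":0,"fingers":-1},
    {"dx":0.072,"dy":0.135,"dz":0,"rx":0,"ry":0,"rz":0,"fingers":-1},
    {"dx":0.084,"dy":0.148,"dz":0,"rx":0,"ry":0,"rz":0,"fingers":-1},
    {"dx":0.095,"dy":0.16,"dz":0,"rx":0,"ry":0,"rz":0,"fingers":-1},
    {"dx":0.108,"dy":0.172,"dz":0,"rx":0,"ry":0,"rz":0,"fingers":-1},
  ],
)

```text
clock: 10.62
position: [0.5624, -0.1947, 0.0294]
tcp_rot: [-0.0, 0.981, 0.195, -0.0]
contact_force: [0.1, 1.7, 0.5]
width: 0.0004
gripper_force: 0.4
```

```bash
python3 - <<'E'
from h import *
c,ks,a,base,tab,Pt,(p,d,h,P)=measure(c0=(.6172,-.0478),save="pics/t3.png")
print(np.c_[ks,a,np.hypot(*(ks-c).T)].round(3),base,tab)
cv2.imwrite("pics/crop3.png",cv2.resize(p[90:260,200:400],None,fx=3,fy=3))
E
python3 arc.py 249.5 2.5 12 1; python3 arc.py 249.5 2 12 2
```

```text
[[ 7.66000e-01 -1.00000e-03  1.74120e+01  1.56000e-01]
 [ 7.32000e-01 -1.54000e-01 -4.27230e+01  1.56000e-01]
 [ 6.51000e-01  1.04000e-01  7.75180e+01  1.55000e-01]
 [ 5.02000e-01  5.70000e-02  1.37679e+02  1.56000e-01]
 [ 4.80000e-01 -9.10000e-02 -1.62460e+02  1.44000e-01]] 17.485118010860457 31.02213833101386
249.5 [(0.013, 0.011), (0.026, 0.022), (0.04, 0.033), (0.054, 0.042), (0.068, 0.051), (0.083, 0.06), (0.099, 0.067), (0.114, 0.074), (0.13, 0.081), (0.146, 0.086), (0.163, 0.091), (0.179, 0.095)]
249.5 [(0.01, 0.009), (0.021, 0.018), (0.031, 0.026), (0.043, 0.034), (0.054, 0.042), (0.066, 0.049), (0.077, 0.056), (0.089, 0.063), (0.102, 0.069), (0.114, 0.074), (0.127, 0.079), (0.14, 0.084)]
273.5 [(0.013, 0.004), (0.026, 0.008), (0.039, 0.011), (0.053, 0.014), (0.066, 0.017), (0.08, 0.018), (0.094, 0.02), (0.107, 0.021), (0.121, 0.021), (0.135, 0.021), (0.148, 0.021), (0.162, 0.02)]
```

View pics/crop3.png

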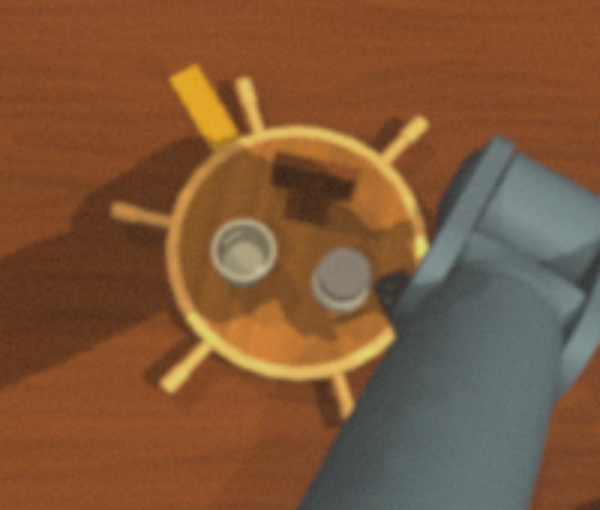

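The tray has now turned 131.6°. The frame is at about -12.6° and the tab at 31°, so about 43.7° remains. I'll push 30°, then 12° slowly.

Request:
arm_command(
  increments=[
    {"dx":0.013,"dy":0.011,"dz":0,"rx":0,"ry":0,"rz":0,"fingers":-1},
    {"dx":0.026,"dy":0.022,"dz":0,"rx":0,"ry":0,"rz":0,"fingers":-1},
    {"dx":0.04,"dy":0.033,"dz":0,"rx":0,"ry":0,"rz":0,"fingers":-1},
    {"dx":0.054,"dy":0.042,"dz":0,"rx":0,"ry":0,"rz":0,"fingers":-1},
    {"dx":0.068,"dy":0.051,"dz":0,"rx":0,"ry":0,"rz":0,"fingers":-1},
    {"dx":0.083,"dy":0.06,"dz":0,"rx":0,"ry":0,"rz":0,"fingers":-1},
    {"dx":0.099,"dy":0.067,"dz":0,"rx":0,"ry":0,"rz":0,"fingers":-1},
    {"dx":0.114,"dy":0.074,"dz":0,"rx":0,"ry":0,"rz":0,"fingers":-1},
    {"dx":0.13,"dy":0.081,"dz":0,"rx":0,"ry":0,"rz":0,"fingers":-1},
    {"dx":0.146,"dy":0.086,"dz":0,"rx":0,"ry":0,"rz":0,"fingers":-1},
    {"dx":0.163,"dy":0.091,"dz":0,"rx":0,"ry":0,"rz":0,"fingers":-1},
    {"dx":0.179,"dy":0.095,"dz":0,"rx":0,"ry":0,"rz":0,"fingers":-1},
  ],
)

```text
clock: 12.18
position: [0.6432, -0.2023, 0.0295]
tcp_rot: [0.0, 0.981, 0.195, 0.0]
contact_force: [-0.6, 0.4, 0.8]
width: 0.0006
gripper_force: 0.4
```

```bash
python3 - <<'E'
from h import *
c,ks,a,base,tab,Pt,_=measure(c0=(.6172,-.0478))
print(a.round(2),base,tab,r.observe()["position"])
E
python3 arc.py 279.5 1 12 1
```

```text
[-14.06  46.21 106.34 166.06] -13.86169011603699 nan [ 0.64398912 -0.20224562  0.02965258]
279.5 [(0.007, 0.001), (0.013, 0.003), (0.02, 0.004), (0.027, 0.005), (0.034, 0.006), (0.04, 0.007), (0.047, 0.008), (0.054, 0.009), (0.061, 0.009), (0.068, 0.01), (0.075, 0.01), (0.081, 0.01)]h.py:33: RuntimeWarning: Mean of empty slice.
  tab=ang(Pt.mean(0)-c)
  ret = um.true_divide(
```

Request:
arm_command(
  increments=[
    {"dx":0.007,"dy":0.001,"dz":0,"rx":0,"ry":0,"rz":0,"fingers":-1},
    {"dx":0.013,"dy":0.003,"dz":0,"rx":0,"ry":0,"rz":0,"fingers":-1},
    {"dx":0.02,"dy":0.004,"dz":0,"rx":0,"ry":0,"rz":0,"fingers":-1},
    {"dx":0.027,"dy":0.005,"dz":0,"rx":0,"ry":0,"rz":0,"fingers":-1},
    {"dx":0.034,"dy":0.006,"dz":0,"rx":0,"ry":0,"rz":0,"fingers":-1},
    {"dx":0.04,"dy":0.007,"dz":0,"rx":0,"ry":0,"rz":0,"fingers":-1},
    {"dx":0.047,"dy":0.008,"dz":0,"rx":0,"ry":0,"rz":0,"fingers":-1},
    {"dx":0.054,"dy":0.009,"dz":0,"rx":0,"ry":0,"rz":0,"fingers":-1},
    {"dx":0.061,"dy":0.009,"dz":0,"rx":0,"ry":0,"rz":0,"fingers":-1},
    {"dx":0.068,"dy":0.01,"dz":0,"rx":0,"ry":0,"rz":0,"fingers":-1},
    {"dx":0.075,"dy":0.01,"dz":0,"rx":0,"ry":0,"rz":0,"fingers":-1},
    {"dx":0.081,"dy":0.01,"dz":0,"rx":0,"ry":0,"rz":0,"fingers":-1},
  ],
)

```text
clock: 13.72
position: [0.6744, -0.1935, 0.0294]
tcp_rot: [-0.0, 0.981, 0.195, -0.0]
contact_force: [-0.9, 0.2, 0.0]
width: 0.0005
gripper_force: 0.4
```

```bash
python3 - 2>/dev/null <<'E'
from h import *
c,ks,a,base,tab,Pt,(p,*_)=measure(c0=(.6172,-.0478))
print(a.round(2),base,tab,r.observe()["position"])
cv2.imwrite("pics/crop4.png",cv2.resize(p[90:260,200:400],None,fx=3,fy=3))
E
python3 arc.py 291.5 0.5 8 1
```

```text
[ -1.92 117.96] -1.9795761686070712 33.89079319291287 [ 0.67466342 -0.19344036  0.02950368]
291.5 [(0.003, 0.0), (0.007, 0.0), (0.01, 0.0), (0.014, 0.0), (0.017, -0.0), (0.021, -0.0), (0.024, -0.0), (0.027, -0.0)]
```

View pics/crop4.png

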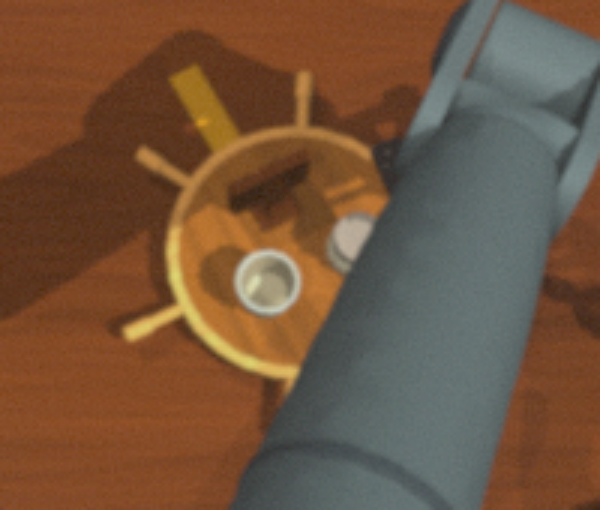

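Request:
arm_command(
  increments=[
    {"dx":0.004,"dy":0,"dz":0,"rx":0,"ry":0,"rz":0,"fingers":-1},
    {"dx":0.008,"dy":0,"dz":0,"rx":0,"ry":0,"rz":0,"fingers":-1},
    {"dx":0.012,"dy":0,"dz":0,"rx":0,"ry":0,"rz":0,"fingers":-1},
    {"dx":0.016,"dy":0,"dz":0,"rx":0,"ry":0,"rz":0,"fingers":-1},
    {"dx":0.019,"dy":0,"dz":0,"rx":0,"ry":0,"rz":0,"fingers":-1},
    {"dx":0.021,"dy":0,"dz":0,"rx":0,"ry":0,"rz":0,"fingers":-1},
    {"dx":0.021,"dy":0,"dz":0,"rx":0,"ry":0,"rz":0,"fingers":-1},
  ],
)

```text
clock: 14.65
position: [0.6821, -0.1904, 0.0295]
tcp_rot: [0.0, 0.981, 0.195, 0.0]
contact_force: [0.3, 0.0, -1.0]
width: -0.0002
gripper_force: 0.2
```

Request:
arm_command(
  increments=[
    {"dx":-0.02,"dy":0,"dz":0,"rx":0,"ry":0,"rz":0,"fingers":-1},
    {"dx":-0.06,"dy":0,"dz":0,"rx":0,"ry":0,"rz":0,"fingers":-1},
    {"dx":-0.07,"dy":0,"dz":0,"rx":0,"ry":0,"rz":0,"fingers":-1},
    {"dx":-0.07,"dy":0,"dz":-0.15,"rx":0,"ry":0,"rz":0,"fingers":-1},
    {"dx":-0.07,"dy":0,"dz":-0.3,"rx":0,"ry":0,"rz":0,"fingers":-1},
    {"dx":-0.07,"dy":0,"dz":-0.45,"rx":0,"ry":0,"rz":0,"fingers":-1},
    {"dx":-0.2,"dy":0.15,"dz":-0.5,"rx":0,"ry":0,"rz":0,"fingers":-1},
    {"dx":-0.35,"dy":0.3,"dz":-0.5,"rx":0,"ry":0,"rz":0,"fingers":-1},
    {"dx":-0.5,"dy":0.45,"dz":-0.5,"rx":0,"ry":0,"rz":0,"fingers":-1},
    {"dx":-0.6,"dy":0.6,"dz":-0.5,"rx":0,"ry":0,"rz":0,"fingers":-1},
    {"dx":-0.6,"dy":0.6,"dz":-0.5,"rx":0,"ry":0,"rz":0,"fingers":-1},
  ],
)

```text
clock: 16.02
position: [0.5535, -0.4962, 0.2297]
tcp_rot: [0.0, 0.981, 0.194, 0.0]
contact_force: [0.7, 0.4, 0.0]
width: 0.0007
gripper_force: 0.0
```

```bash
python3 - 2>/dev/null <<'E'
from h import *
c,ks,a,base,tab,Pt,(p,d,h,P)=measure()
print(c,a.round(2),base,tab,r.observe()["position"])
cv2.imwrite("pics/crop5.png",cv2.resize(p[90:260,200:400],None,fx=3,fy=3))
E
```

```text
[ 0.61788684 -0.04740834] [   0.86   61.17  -58.91 -119.17  120.84 -178.9 ] 0.9799774217919919 31.03484093925091 [ 0.54971996 -0.50350321  0.22926879]
```

View pics/crop5.png

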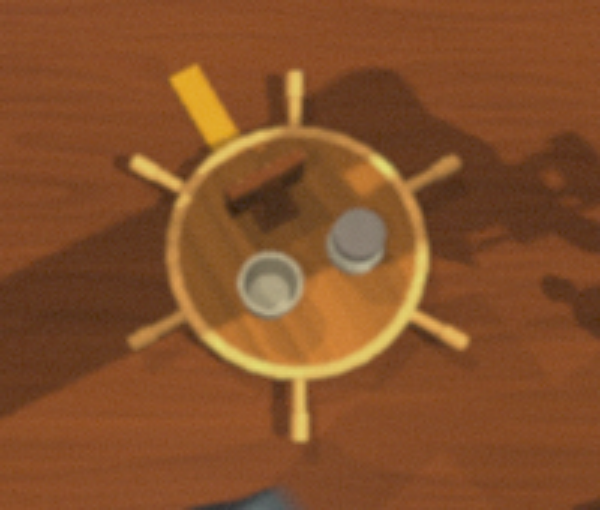

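The tray's front is at 31.0° against the tab's 31.0°. The frame stands over the tab and the cup and jar are upright. The arm is clear, so I'm handing in.

```bash
python3 -c "
from plant import job;print(job.hand_in())"
```

```text
the job is handed in; nothing more can be done
None
```

I turned the turntable about 175° by one of its knobs and handed the job in at about 16 s: the frame stands over the brass tab (31.0° measured for both), with the cup and jar upright and the arm clear.

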